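Knock the joining pin home on a model railway board

TASK

One of the two brass-headed joining pins that lock the lift-out track board still stands proud: pick up the mallet and knock that pin down with it until it is fully home, without pressing on the pins or their blocks with the gripper. Then stand the mallet back on its head on the cork mat and let go. Leave the wagon, the model house and the jar where they are.

Things in the scene. Friction and masses are not known exactly. Their poses are not given: they have to be found in the camera images.
- mallet: loose mallet, 0.45 kg, standing on a face of its head. Head: orange with black rubber faces, 60 (x) x 46 x 70 mm tall. Handle: pale wood, blue end, 22 mm wide, 28 mm tall, level, running 130 mm from the head along -x, its axis 36 mm above the lower face. Origin: centre of the head's lower (striking) face; z up, x away from the handle.
- mallet_grip (a point): good place to grip the handle: on its axis, 56 mm from the head's centre along -x, 36 mm above the lower face. Same axes as the mallet.
- mat: fixed cork mat, 240 x 200 x 4 mm, on the table; the mallet starts with its head on it. Origin: centre of its underside; x along the 240 mm side.
- board: fixed lift-out track board, pale wood, 260 (x) x 280 (y) x 20 mm, lying on the table, a track along y on its far half (rail tops 28 mm above the table) and the two pin blocks on its near half, 170 mm apart. Origin: centre of its underside.
- block_a: fixed blue-painted wooden block, 64 x 64 x 36 mm, on the board, with a steel collar on top (38 mm across, 4 mm high). It carries pin_a: a brass flat head, 30 mm across, 8 mm thick, on a red 16 mm shaft. Origin: centre of the block's underside, 20 mm above the table, on the pin's axis; z up.
- block_b: fixed blue-painted wooden block, 64 x 64 x 36 mm, on the board, with a steel collar on top (38 mm across, 4 mm high). It carries pin_b: a brass flat head, 30 mm across, 8 mm thick, on a red 16 mm shaft. Origin: centre of the block's underside, 20 mm above the table, on the pin's axis; z up.
- pin_a (a joint): pin position (m), it moves straight down: 0 = fully up, head's underside 35 mm above the steel collar, red shaft showing; 0.035 = fully home, head resting on the collar, no red showing. Head top is 0.103 - value above the table. A light spring carries its weight and friction keeps it where it is left; about 7 N drives it.
- pin_b (a joint): pin position (m), it moves straight down: 0 = fully up, head's underside 35 mm above the steel collar, red shaft showing; 0.035 = fully home, head resting on the collar, no red showing. Head top is 0.103 - value above the table. A light spring carries its weight and friction keeps it where it is left; about 7 N drives it.
- pin_a_top (a point): centre of the top of pin_a's brass head; moves with the pin.
- pin_b_top (a point): centre of the top of pin_b's brass head; moves with the pin.
- wagon: loose red and grey model wagon, 37 x 113 x 45 mm tall, resting on the board's track. Origin: centre of its underside, 28 mm above the table. Bystander.
- house: loose model house with a terracotta roof, about 75 x 90 x 80 mm tall, on the table beyond the work. Origin: centre of its underside. Bystander.
- jar: loose jar, 52 mm across, 75 mm tall, on the table near the robot. Origin: centre of its underside. Bystander.
Mind the look-alikes: they are no part of the job. There is more than one size of the mallet; the job needs the middle-sized.

How it is judged:
By the outcome, as a careful person would: the job done as asked, in the order asked, and still so for the second after the job is handed in, with the robot touching nothing.
It also fails if it takes over 43 s, if anything falls off the work surface, if the arm or the gripper's body presses on something with over 40 N, if the wrist force passes 120 N, or if a joint passes its speed limit or range.

ROBOT

A 6-joint arm with a two-finger parallel gripper is mounted at the origin on the work surface. World frame = base frame: x ahead of the robot, y to its left, z up, the work surface at z = 0. Lengths are in m, angles in rad, forces in N, time in s.
With the tool pointing down it reaches from about 0.35 to 0.975 m from the base axis. Payload 17.4 kg.
Tool frame: the origin (TCP) lies midway between the tips of the shut fingers; the grasp point (between the pads) lies 19 mm behind it; z points along the fingers, y is the line along which they close (so a half turn about z gives the same grasp; the last joint's range is limited). The gripper opens to 85 mm and grips with 20 to 120 N. Pads are 22 mm wide; open, the fingers measure 114 mm over their backs; the gripper's body (76 mm by 85 mm) begins 54 mm behind the grasp point. The pads swing forward as they close: fully open they stand 13 mm farther back than shut.
Start: joints at [1.267, 0.116, 1.442, -0, 1.584, -0.038], TCP at [0.177, 0.651, 0.231] pointing down, gripper open.
Joint ranges: [-2.83, 2.83], [-0.83, 2.19], [0.07, 2.5], [-1.14, 4.28], [0.01, 3], [-2.97, 2.97]. Speed limits (rad/s): [1.89, 1.89, 2.22, 3.14, 3.14, 3.14].

INTERFACE

Orientations are given as a 3x3 rotation matrix whose columns are the frame's x, y, z axes.
In Python, from station import observe, capture, job_done gives the robot as it stands.
- The arm moves only by the tool move_arm, never from a script. Its arguments are lists of equal length, an entry for each row: "slide": the shift along the tool's x, y, z in cm, a list of three; "turn": the turn about the tool's z in rad; "jaw": the closure in counts, from 0 (fully open) to 255 (shut). A call has 1 to 12 rows; each row shifts and turns the commanded pose from where the row before left it, along the tool's axes as they then stand; what a row does not reach is not made up. A row lasts 1/12 s, in which the tool goes at most 41.7 mm and 7.16 degrees, less where a joint would pass 70% of its speed; a pose out of reach is approached as far as the arm can. A call is refused whole if a number of a shift passes 4.17 or a number of a turn 0.125, either way. A call with a gripper value outside its range is refused whole. The fingers move at their own pace and stop on an object; "squeeze" is the grip in N (left out, the last holds). Time passes only in rows, so rows that do not move let the fingers close. It gives the time, the measured TCP pose, the force, the opening and the grip force at its end, in the units of the state.
- observe(): the state, without advancing time (a new reading comes with each control period).
- capture(name): name is "scene" or "top" or "wrist"; returns a dict with "frame" (420x560x3 uint8, blue, green, red), "fx", "fy", "cx", "cy" (pixels), "origin" and "orientation" of the camera in the world; the wrist camera has in their place "hand_eye" (4x4, takes a point from camera to tool coordinates, whose origin is the TCP and whose axes are the flange's). Camera axes: x right, y up, looking along -z (the intrinsics and any distortion apply to the point x, -y, -z); pixel columns grow to the right and rows downward; lengths in m; the calibration is good to about 2 mm. A picture is of the moment at which its call begins: read the wrist's pose just before it. There is no depth.
- job_done(): hands the job in; it is judged then, once.
The state is a dict: "time": time; "qpos": joint angles; "joint_vel": joint speeds; "tau": joint torques, N m; "tool_pos": TCP position; "ee_rot": TCP orientation; "force": force on the tool from outside, world axes, zero at the start; "torque": the same for the moment, N m; "gripper_width": opening from 0.0 (shut) to 1.0 (fully open); "gripper_force": force on a finger pad.
Only numpy, scipy, OpenCV 4.12 (cv2) and the standard library are available. Lean on these libraries where they do the work, as an engineer would, in place of code of your own. Each camera call takes 0.05 s, during which the arm holds its last target. There are 200 camera calls.

## Working session

There is one attempt and no reset: what is moved stays moved. The work goes in short steps, Python scripts to look and compute and a tool call to move; the robot and the scene stay as the last step left them, time stands still between calls to the robot, and variables do not carry over. Pictures are saved under pics/ and viewed, at most 10 in all, crops included, and the job is handed in when it is done.

Besides the shell and the picture viewer there is one more tool, called after "Emit:" as name(argument=value, ...), one argument or row to a line, values as JSON. move_arm: Moves the arm, as the interface text tells. Its arguments: {"type":"object","properties":{"slide":{"type":"array"},"turn":{"type":"array"},"jaw":{"type":"array"},"squeeze":{"type":"number"}},"required":["slide","turn","jaw"]}

```bash
mkdir -p pics
cat > h.py <<'E'
import numpy as np, cv2
from station import observe, capture, job_done
def ray(c,u,v,st=None):
    d=np.array([(u-c["cx"])/c["fx"],-(v-c["cy"])/c["fy"],-1.0])
    if "hand_eye" in c:
        H=np.array(c["hand_eye"]); R=np.array(st["ee_rot"]); p=np.array(st["tool_pos"])
        return p+R@H[:3,3], R@H[:3,:3]@d
    return np.array(c["origin"]), np.array(c["orientation"])@d
def onz(c,u,v,z,st=None):
    o,d=ray(c,u,v,st); return o+d*(z-o[2])/d[2]
E
python3 - <<'E'
from h import *
s=observe(); print(s)
for n in("scene","top"):
    c=capture(n); cv2.imwrite(f"pics/{n}0.png",c["frame"]); print({k:v for k,v in c.items() if k!="frame"})
E
```

```text
{'time': 0.0, 'qpos': array([ 1.26716667e+00,  1.16458853e-01,  1.44225368e+00,  5.86580689e-05,
        1.58397865e+00, -3.78124528e-02]), 'joint_vel': array([ 0.00041655, -0.00179049, -0.00027832, -0.00192286, -0.0006768 ,
       -0.00027707]), 'tau': array([ 2.42660441e-03, -7.31992435e+01, -6.32488990e+01,  4.72084946e-05,
        6.31285962e-03,  4.44945158e-05]), 'tool_pos': array([0.17726688, 0.65111875, 0.23058766]), 'ee_rot': array([[-9.64878321e-01,  2.62696931e-01, -3.84412320e-04],
       [ 2.62697193e-01,  9.64877776e-01, -1.03073590e-03],
       [ 1.00139748e-04, -1.09551876e-03, -9.99999395e-01]]), 'force': array([-1.4407559 ,  0.05583224,  0.61631632]), 'torque': array([ 0.03707299, -0.02750124, -0.03315365]), 'gripper_force': 0.0, 'gripper_width': 0.9967036979177556}
{'fx': 409.90615692912337, 'fy': 409.90615692912337, 'cx': 279.2847071502373, 'cy': 209.33892576903435, 'origin': array([ 1.12995004, -0.84977201,  0.67214024]), 'orientation': array([[ 0.76813708, -0.33403533,  0.54624704],
       [ 0.64012318,  0.38142911, -0.66689891],
       [ 0.01441327,  0.86193517,  0.5068136 ]])}
{'fx': 476.64645819254116, 'fy': 476.64645819254116, 'cx': 277.2680873857868, 'cy': 205.91061863298953, 'origin': array([ 0.29728129, -0.12981542,  1.48517803]), 'orientation': array([[ 0.00482467,  0.98499563, -0.17251181],
       [-0.99998663,  0.0050733 ,  0.00100036],
       [ 0.00186056,  0.17250468,  0.98500694]])}
```

View pics/scene0.png

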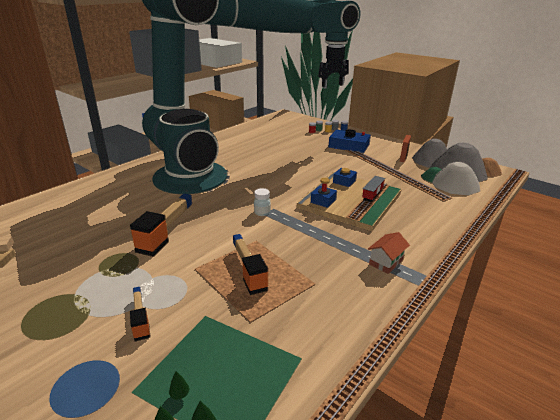

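View pics/top0.png

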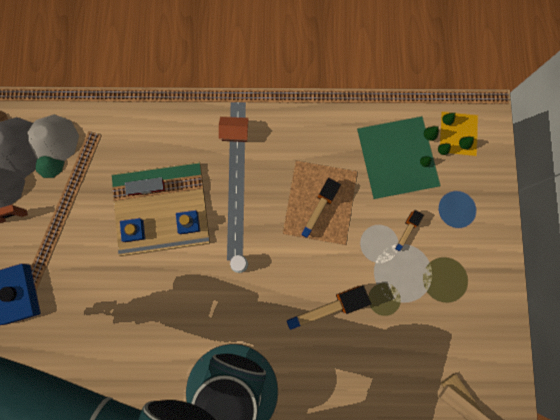

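The scene view shows the middle mallet on the mat (top view: head about (331,188), handle end (307,232)). The two blocks are at about (131,230) and (186,221) in the top view. Next I'll measure them and zoom in on the pins.

Run:
```python
from h import *
t=capture("top"); s=capture("scene")
f=cv2.cvtColor(t["frame"],cv2.COLOR_BGR2HSV)
def blobs(m,x0,y0,x1,y1,mina=15):
    w=np.zeros_like(m); w[y0:y1,x0:x1]=m[y0:y1,x0:x1]
    n,l,st,ce=cv2.connectedComponentsWithStats(w)
    return [(ce[i].round(1),st[i].tolist(),cv2.minAreaRect(np.argwhere(l==i)[:,::-1].astype(np.float32))) for i in range(1,n) if st[i][4]>=mina]
blk=cv2.inRange(f,(0,0,0),(180,255,50))
print("black",blobs(blk,310,170,350,215))
blue=cv2.inRange(f,(100,120,40),(130,255,255))
print("hblue",blobs(blue,290,215,320,245)); print("blocks",blobs(blue,110,205,205,245))
br=cv2.inRange(f,(12,90,80),(35,255,255))
for b in blobs(br,117,217,146,243)+blobs(br,174,208,200,232): print("brass",b)
a=cv2.resize(s["frame"][150:230,290:400],None,fx=5,fy=5,interpolation=cv2.INTER_CUBIC)
b=cv2.resize(t["frame"][165:245,280:360],None,fx=5,fy=5,interpolation=cv2.INTER_CUBIC)[:, :240+160]
c=cv2.resize(t["frame"][195:255,105:215],None,fx=5,fy=5,interpolation=cv2.INTER_CUBIC)
cv2.imwrite("pics/p1.png",a); cv2.imwrite("pics/p2.png",np.vstack([np.hstack([c[:300,:400],b[:300]]),np.zeros((1,800,3),np.uint8)]))
```

```text
black [(array([329.8, 188.8]), [320, 178, 21, 22, 267], ((329.8962097167969, 188.88677978515625), (14.47215747833252, 18.940074920654297), 29.05460548400879))]
hblue [(array([305.8, 232. ]), [302, 228, 9, 9, 50], ((305.9000244140625, 232.2000274658203), (6.260990142822266, 7.602630138397217), 26.56505012512207))]
blocks [(array([187.9, 222.6]), [176, 211, 23, 23, 277], ((187.0499725341797, 221.8499755859375), (20.36467742919922, 21.354625701904297), 81.8698959350586)), (array([131.8, 230.1]), [120, 219, 24, 23, 308], ((131.61000061035156, 229.76998901367188), (20.36467742919922, 22.76883888244629), 81.8698959350586))]
brass (array([128.3, 228.9]), [117, 217, 29, 26, 213], ((131.0, 229.5), (25.0, 28.0), 90.0))
brass (array([129.4, 228.8]), [125, 224, 10, 11, 85], ((129.5, 229.0), (10.0, 9.0), 90.0))
brass (array([182.9, 214.1]), [174, 208, 26, 24, 144], ((186.5, 219.5), (23.0, 25.0), 90.0))
brass (array([184. , 219.4]), [179, 215, 10, 10, 79], ((183.5, 219.5), (9.0, 9.0), 90.0))
```

View pics/p1.png

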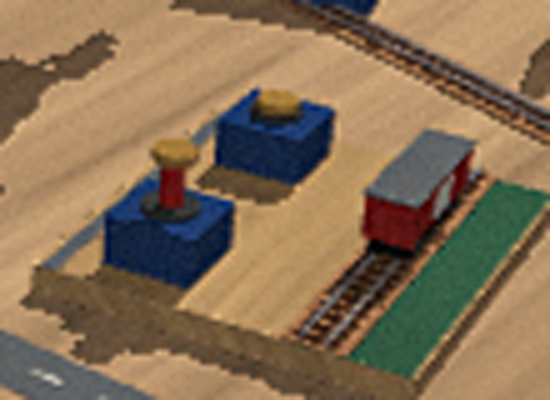

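The near block in the scene view, which is at top pixel (184,219), has its pin standing proud with red showing. The far pin is home. Now I'll convert these to positions.

Run:
```python
from h import *
t=capture("top"); s=capture("scene"); st=observe()
hd=onz(t,329.9,188.9,.074); en=onz(t,305.9,232,.045); pin=onz(t,184,219.4,.10); pin2=onz(t,129.4,228.8,.068); blk=onz(t,187,221.8,.058);bl2=onz(t,131.6,229.8,.056)
print("head",hd,"end",en,"pin",pin,"other",pin2,"blocks",blk,bl2)
# brass in scene crop: proud head top centre at crop(174,150)->px
print("pin scene",onz(s,290+174/5,150+149/5,.10))
print("head scene top", onz(s,254,263,.074))
d=hd-en; print("len",np.linalg.norm(d[:2]),"yaw x axis",np.arctan2(d[1],d[0]))
u=d[:2]/np.linalg.norm(d[:2]); print("grip",hd[:2]-.056*u)
R=st["ee_rot"]; print("tool y yaw",np.arctan2(R[1,1],R[0,1]),"tool x yaw",np.arctan2(R[1,0],R[0,0]))
jar=onz(t,238,264,.075); house=onz(t,234,128,.06); print(jar,house)
```

```text
head [ 0.59749565 -0.29021901  0.074     ] end [ 0.4694757  -0.21866881  0.045     ] pin [0.4982791  0.14229421 0.1       ] other [0.4736876  0.31076269 0.068     ] blocks [0.49709648 0.1412026  0.058     ] [0.47217954 0.30768536 0.056     ]
pin scene [0.503674  0.1386118 0.1      ]
head scene top [ 0.59989903 -0.29313634  0.074     ]
len 0.14665789995685072 yaw x axis -0.5096496471323043
grip [ 0.54861238 -0.26289821]
tool y yaw 1.3050188854625098 tool x yaw 2.8758152192741706
[ 0.37026071 -0.01662325  0.075     ] [0.79331533 0.00511593 0.06      ]
```

Emit:
move_arm(
  slide=[
    [-1, -1.3, 0],
    [-2, -2.61, 0],
    [-2, -2.61, 0],
    [-2, -2.61, 0],
    [-2, -2.61, 0],
    [-2, -2.61, 0],
    [-2, -2.61, 0],
    [-2, -2.61, 0],
    [-2, -2.61, 0],
    [-2, -2.61, 0],
    [-2, -2.61, 0],
    [-2, -2.61, 0],
  ],
  turn=[0, 0, 0, 0, 0, 0, 0, 0, 0, 0, 0, 0],
  jaw=[0, 0, 0, 0, 0, 0, 0, 0, 0, 0, 0, 0],
)

```text
time: 1.3
tool_pos: [0.3206, 0.2998, 0.2314]
ee_rot: [[-0.965, 0.262, 0.0], [0.262, 0.965, 0.0], [-0.0, 0.0, -1.0]]
force: [0.5, -0.1, 0.1]
gripper_width: 0.998
gripper_force: 0.0
```

Emit:
move_arm(
  slide=[
    [-2, -2.61, 0],
    [-2, -2.61, 0],
    [-2, -2.61, 0],
    [-2, -2.61, 0],
    [-2, -2.61, 0],
    [-2, -2.61, 0],
    [-2, -2.61, 0],
    [-2, -2.61, 0],
    [-2, -2.61, 0],
    [-2, -2.61, 0],
    [-2, -2.61, 0],
    [-2, -2.61, 0],
  ],
  turn=[0, 0, 0, 0, 0, 0, 0, 0, 0, 0, 0, 0],
  jaw=[0, 0, 0, 0, 0, 0, 0, 0, 0, 0, 0, 0],
)

```text
time: 2.3
tool_pos: [0.47, -0.0657, 0.2314]
ee_rot: [[-0.965, 0.263, 0.001], [0.263, 0.965, -0.0], [-0.001, 0.0, -1.0]]
force: [0.1, 0.3, 0.2]
gripper_width: 1.0
gripper_force: 0.0
```

Emit:
move_arm(
  slide=[
    [-2, -2.61, 0],
    [-2, -2.61, 0],
    [-2, -2.61, 0],
    [-2, -2.61, 0],
    [-1.5, -2, 0],
    [-1.4, -1.6, 0],
    [0, 0, 0],
    [0, 0, 0],
    [0, 0, 0],
    [0, 0, 0],
  ],
  turn=[0, 0, 0, 0, 0.05, 0.08, 0.08, 0.035, 0, 0],
  jaw=[0, 0, 0, 0, 0, 0, 0, 0, 0, 0],
)

```text
time: 3.13
tool_pos: [0.537, -0.2285, 0.2313]
ee_rot: [[-0.873, 0.488, -0.0], [0.488, 0.873, -0.0], [0.0, -0.0, -1.0]]
force: [0.5, 0.5, -0.4]
gripper_width: 0.999
gripper_force: 0.0
```

Run:
```python
from h import *
st=observe(); c=capture("wrist"); cv2.imwrite("pics/w1.png",c["frame"])
print(st["time"],st["tool_pos"],st["ee_rot"],c["hand_eye"],c["fx"],c["cx"],c["cy"])
```

```text
3.1333 [ 0.53699693 -0.22847217  0.23127908] [[-8.73037868e-01  4.87652418e-01 -2.67641286e-05]
 [ 4.87652418e-01  8.73037868e-01 -2.14925541e-06]
 [ 2.23180082e-05 -1.49279734e-05 -1.00000000e+00]] [[-3.54974296e-04  9.58554225e-01  2.84909938e-01  7.25645776e-02]
 [ 9.99999747e-01  5.15989846e-04 -4.90084840e-04 -5.15192495e-05]
 [-6.16783529e-04  2.84909691e-01 -9.58554165e-01 -1.43548158e-01]
 [ 0.00000000e+00  0.00000000e+00  0.00000000e+00  1.00000000e+00]] 303.13924762837286 279.13568729821947 209.7560360646458
```

View pics/w1.png

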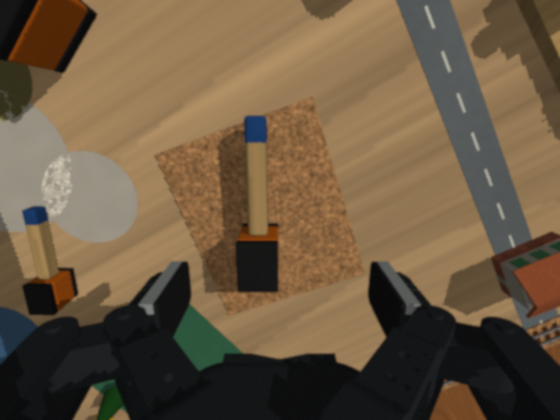

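The wrist view shows the mallet's black top at about x 236–278, y 239–290, and the handle running up to its blue end at (256,117). It is nearly aligned with the tool's x axis.

Run:
```python
from h import *
st=observe(); c=capture("wrist"); f=cv2.cvtColor(c["frame"],cv2.COLOR_BGR2HSV)
m=cv2.inRange(f,(0,0,0),(180,255,45)); w=np.zeros_like(m); w[225:300,225:292]=m[225:300,225:292]
P=np.argwhere(w)[:,::-1].astype(np.float32); r=cv2.boxPoints(cv2.minAreaRect(P)); print(r)
q=np.array([onz(c,*p,.074,st) for p in r]); hd=q.mean(0); print("head",hd, [np.linalg.norm(q[i]-q[i-1]) for i in range(4)])
b=cv2.inRange(f,(100,120,40),(130,255,255)); w=np.zeros_like(b); w[110:145,240:272]=b[110:145,240:272]
Q=np.argwhere(w)[:,::-1]; print(Q.min(0),Q.max(0)); e=onz(c,(Q.min(0)[0]+Q.max(0)[0])/2,(Q.min(0)[1]+.0),.054,st)
d=hd-e; L=np.linalg.norm(d[:2]);u=d[:2]/L; print("len",L,"yaw",np.arctan2(u[1],u[0]))
g=hd[:2]-.056*u; print("grip",g)
R=st["ee_rot"]; print("delta tool",R.T@(np.r_[g,.021]-st["tool_pos"])*100, "toolx yaw-pi",np.arctan2(-R[1,0],-R[0,0]))
```

```text
[[235.99997 225.     ]
 [275.99997 225.     ]
 [275.99997 290.     ]
 [235.99997 290.     ]]
head [ 0.58789475 -0.28543793  0.074     ] [np.float64(0.07743802889857722), np.float64(0.04204835050540909), np.float64(0.07738250353374786), np.float64(0.044957905467860174)]
[245 117] [265 141]
len 0.14742040309114296 yaw -0.5143903811687871
grip [ 0.53914155 -0.25788569]
delta tool [-1.62672138 -2.47774412 21.03698481] toolx yaw-pi -0.5089984417025949
```

Emit:
move_arm(
  slide=[
    [-1.2, -1.25, 1],
    [-1.2, -1.25, 2],
    [0, 0, 2.5],
    [0, 0, 2.5],
    [0, 0, 2.5],
    [0, 0, 2.5],
    [0, 0, 2.5],
    [0, 0, 2],
    [0, 0, 1.5],
    [0, 0, 1],
    [0, 0, 0.5],
    [0, 0, 0.5],
  ],
  turn=[0, 0, 0, 0, 0, 0, 0, 0, 0, 0, 0, 0],
  jaw=[0, 0, 0, 0, 0, 0, 0, 0, 0, 0, 0, 0],
)

```text
time: 4.23
tool_pos: [0.546, -0.262, 0.0215]
ee_rot: [[-0.873, 0.488, 0.0], [0.488, 0.873, -0.0], [-0.0, 0.0, -1.0]]
force: [-0.1, -0.8, 0.9]
gripper_width: 0.998
gripper_force: 0.0
```

Emit:
move_arm(
  slide=[
    [0, 0, 0],
    [0, 0, 0],
    [0, 0, 0],
    [0, 0, 0],
    [0, 0, 0],
    [0, 0, 0],
    [0, 0, 0],
    [0, 0, 0],
    [0, 0, 0],
    [0, 0, 0],
  ],
  turn=[0, 0, 0, 0, 0, 0, 0, 0, 0, 0],
  jaw=[80, 120, 160, 200, 255, 255, 255, 255, 255, 255],
  squeeze=90,
)

```text
time: 5.07
tool_pos: [0.5461, -0.2621, 0.022]
ee_rot: [[-0.872, 0.489, 0.001], [0.489, 0.872, -0.0], [-0.001, 0.0, -1.0]]
force: [-2.0, 1.2, 6.1]
gripper_width: 0.241
gripper_force: 87.8
```

Emit:
move_arm(
  slide=[
    [0, 0, -0.5],
    [0, 0, -1],
    [0, 0, -2],
    [0, 0, -2.5],
    [0, 0, -2.5],
    [0, 0, -2.5],
    [0, 0, -2.5],
    [0, 0, -1.5],
    [0, 0, 0],
    [0, 0, 0],
  ],
  turn=[0, 0, 0, 0, 0, 0, 0, 0, 0, 0],
  jaw=[255, 255, 255, 255, 255, 255, 255, 255, 255, 255],
)

```text
time: 5.9
tool_pos: [0.5457, -0.262, 0.1712]
ee_rot: [[-0.872, 0.489, 0.0], [0.489, 0.872, -0.0], [-0.0, -0.0, -1.0]]
force: [-0.7, -0.4, -4.8]
gripper_width: 0.242
gripper_force: 88.4
```

Run:
```python
from h import *
st=observe(); c=capture("wrist"); s=capture("scene"); a=np.array(s["frame"])
cv2.imwrite("pics/w2.png",np.hstack([c["frame"][::1,140:420],cv2.resize(a[150:290,190:310],None,fx=3,fy=3)]))
R=st["ee_rot"]; p=st["tool_pos"]; print(p,st["force"],st["gripper_width"])
```

```text
[ 0.54574105 -0.26202756  0.17123338] [-0.73769189 -0.43538032 -4.82330203] 0.24154615973609092
```

View pics/w2.png

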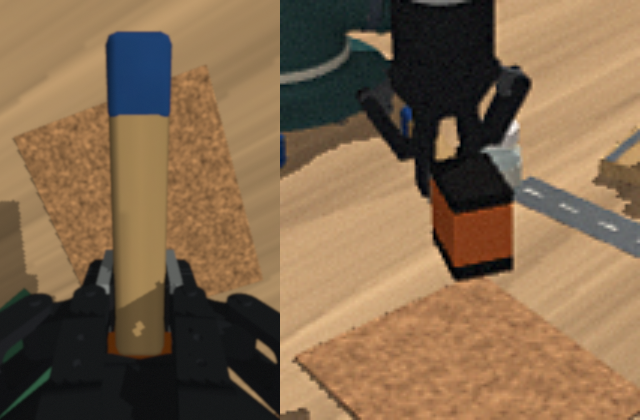

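The mallet hangs level in the grip, with its blue end at the top of the wrist view. I'll carry it over to the pin.

Emit:
move_arm(
  slide=[
    [1, 1.1, 0],
    [1.9, 2.15, 0],
    [2.1, 2.35, 0],
    [2.1, 2.35, 0],
    [2.1, 2.35, 0],
    [2.1, 2.35, 0],
    [2.1, 2.35, 0],
    [2.1, 2.35, 0],
    [2.1, 2.35, 0],
    [2.1, 2.35, 0],
    [2.1, 2.35, 0],
    [2.1, 2.35, 0],
  ],
  turn=[0, 0, 0, 0, 0, 0, 0, 0, 0, 0, 0, 0],
  jaw=[255, 255, 255, 255, 255, 255, 255, 255, 255, 255, 255, 255],
)

```text
time: 7.0
tool_pos: [0.4666, 0.0898, 0.1699]
ee_rot: [[-0.872, 0.489, -0.002], [0.489, 0.872, -0.0], [0.001, -0.001, -1.0]]
force: [1.0, 0.5, -4.8]
gripper_width: 0.244
gripper_force: 88.6
```

Emit:
move_arm(
  slide=[
    [2.1, 2.35, 0],
    [1.8, 2.1, 0],
    [1.4, 1.7, 0],
    [0, 0, 0],
    [0, 0, 0],
    [0, 0, 0],
  ],
  turn=[0, 0, 0, 0, 0, 0],
  jaw=[255, 255, 255, 255, 255, 255],
)

```text
time: 7.5
tool_pos: [0.4514, 0.1676, 0.1704]
ee_rot: [[-0.873, 0.488, -0.001], [0.488, 0.873, -0.001], [0.001, -0.001, -1.0]]
force: [0.2, -0.1, -3.8]
gripper_width: 0.244
gripper_force: 88.9
```

Run:
```python
from h import *
st=observe(); c=capture("wrist"); s=capture("scene"); R=st["ee_rot"]; p=st["tool_pos"]
print(p, R[:,0])
e=onz(c,140+138,32,p[2]+.033,st); print("handle end in tool",R.T@(e-p))
o=[onz(s,290+174/5,150+149/5,z) for z in(.103,.095)]; print(o)
u=-R[:,0]; print("predicted head",p+.056*u)
f=s["frame"][110:230,270:390]; cv2.imwrite("pics/s3.png",cv2.resize(f,None,fx=5,fy=5,interpolation=cv2.INTER_CUBIC))
# project predicted lower face corners and pin top
def proj(X):
    q=np.array(s["orientation"]).T@(X-np.array(s["origin"])); return s["cx"]-s["fx"]*q[0]/q[2], s["cy"]+s["fy"]*q[1]/q[2]
fc=p+.056*u-np.array([0,0,.017]); v=R[:,1]
for a,b in((.03,.023),(.03,-.023),(-.03,-.023)): print("corner px crop", (np.array(proj(fc+a*u+b*v))-[270,110])*5)
```

```text
[0.45137265 0.16762445 0.17035959] [-8.72600960e-01  4.88433072e-01  8.36234425e-04]
handle end in tool [ 0.09980734 -0.00034286 -0.03291619]
[array([0.50695786, 0.13342924, 0.103     ]), array([0.4982009, 0.1472494, 0.095    ])]
predicted head [0.50023831 0.1402722  0.17031276]
corner px crop [332.89431032 283.10505247]
corner px crop [265.02984403 293.46736854]
corner px crop [222.58806053 255.25546876]
```

View pics/s3.png

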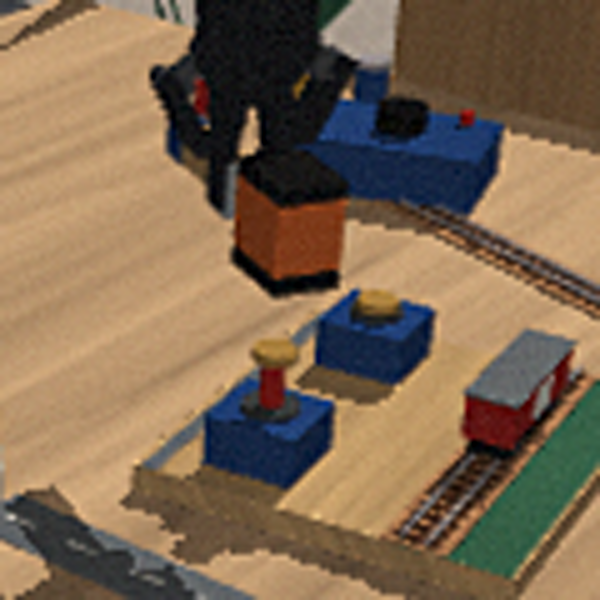

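The head is directly above the proud pin, and the mallet sits about 4 mm further out than nominal. I'll shift it back 5 mm and go down.

Emit:
move_arm(
  slide=[
    [0.3, 0, 0.5],
    [0.2, 0, 1],
    [0, 0, 1.5],
    [0, 0, 1],
    [0, 0, 0.5],
    [0, 0, 0.5],
    [0, 0, 0.5],
    [0, 0, 0.5],
    [0, 0, 0.5],
    [0, 0, 0],
  ],
  turn=[0, 0, 0, 0, 0, 0, 0, 0, 0, 0],
  jaw=[255, 255, 255, 255, 255, 255, 255, 255, 255, 255],
)

```text
time: 8.43
tool_pos: [0.4476, 0.1701, 0.1058]
ee_rot: [[-0.872, 0.489, 0.0], [0.489, 0.872, -0.0], [-0.0, 0.0, -1.0]]
force: [0.2, -0.4, -3.0]
gripper_width: 0.243
gripper_force: 89.3
```

Emit:
move_arm(
  slide=[
    [0, 0, 0.4],
    [0, 0, 0.4],
    [0, 0, 0.4],
  ],
  turn=[0, 0, 0],
  jaw=[255, 255, 255],
)

```text
time: 8.68
tool_pos: [0.4478, 0.1703, 0.0944]
ee_rot: [[-0.872, 0.489, 0.001], [0.489, 0.872, 0.0], [-0.001, 0.001, -1.0]]
force: [-0.6, -0.4, 2.9]
gripper_width: 0.248
gripper_force: 90.0
```

Emit:
move_arm(
  slide=[
    [0, 0, 0.4],
    [0, 0, 0.2],
  ],
  turn=[0, 0],
  jaw=[255, 255],
)

```text
time: 8.85
tool_pos: [0.4477, 0.1702, 0.0879]
ee_rot: [[-0.872, 0.489, 0.001], [0.489, 0.872, 0.0], [-0.001, 0.0, -1.0]]
force: [-0.2, -0.8, 1.9]
gripper_width: 0.247
gripper_force: 89.9
```

Driving at about 7 N. I'll continue in small steps until the force rises.

Emit:
move_arm(
  slide=[
    [0, 0, 0.15],
    [0, 0, 0.15],
  ],
  turn=[0, 0],
  jaw=[255, 255],
)

```text
time: 9.02
tool_pos: [0.4477, 0.1703, 0.0854]
ee_rot: [[-0.872, 0.489, 0.0], [0.489, 0.872, 0.0], [-0.0, 0.0, -1.0]]
force: [-4.6, 1.7, 13.6]
gripper_width: 0.243
gripper_force: 91.1
```

Emit:
move_arm(
  slide=[
    [0, 0, 0.1],
    [0, 0, 0.1],
  ],
  turn=[0, 0],
  jaw=[255, 255],
)

```text
time: 9.18
tool_pos: [0.4477, 0.1705, 0.0847]
ee_rot: [[-0.872, 0.489, 0.001], [0.489, 0.872, 0.001], [-0.0, 0.001, -1.0]]
force: [-13.6, 0.6, 27.0]
gripper_width: 0.241
gripper_force: 93.3
```

The force rose to 27 N at the expected height, so the pin has bottomed. I'll lift and check.

Emit:
move_arm(
  slide=[
    [0, 0, -0.3],
    [0, 0, -0.7],
    [0, 0, -2],
    [0, 0, -2.5],
    [0, 0, -2],
    [0, 0, -1.5],
    [0, 0, -0.5],
    [0, 0, 0],
  ],
  turn=[0, 0, 0, 0, 0, 0, 0, 0],
  jaw=[255, 255, 255, 255, 255, 255, 255, 255],
)

```text
time: 9.85
tool_pos: [0.4477, 0.1703, 0.179]
ee_rot: [[-0.872, 0.489, 0.001], [0.489, 0.872, 0.0], [-0.001, 0.001, -1.0]]
force: [-0.8, -0.7, -4.3]
gripper_width: 0.249
gripper_force: 89.1
```

Run:
```python
from h import *
s=capture("scene"); print(observe()["tool_pos"])
f=s["frame"][110:230,270:390]; cv2.imwrite("pics/s4.png",cv2.resize(f,None,fx=5,fy=5,interpolation=cv2.INTER_CUBIC))
```

```text
[0.44732533 0.17015601 0.1777678 ]
```

View pics/s4.png

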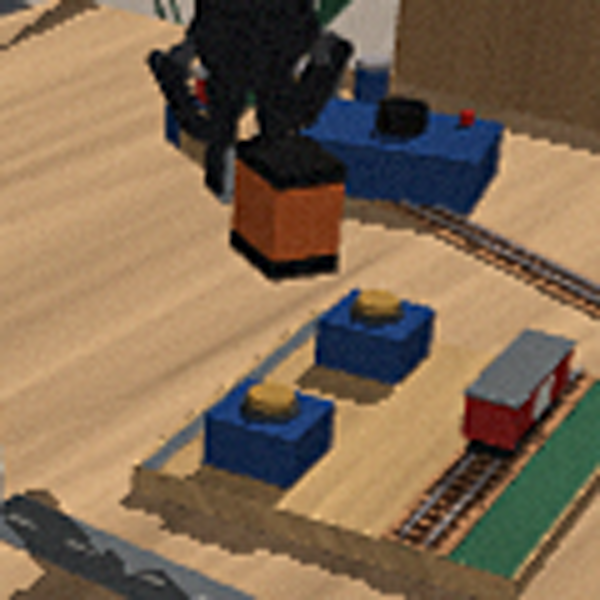

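The pin is home, with no red showing. I'll carry the mallet back to the mat, about 25 mm further in than where it started.

Emit:
move_arm(
  slide=[
    [-0.9, -1.1, 0],
    [-1.7, -2.1, 0],
    [-1.95, -2.35, 0],
    [-1.95, -2.35, 0],
    [-1.95, -2.35, 0],
    [-1.95, -2.35, 0],
    [-1.95, -2.35, 0],
    [-1.95, -2.35, 0],
    [-1.95, -2.35, 0],
    [-1.95, -2.35, 0],
    [-1.95, -2.35, 0],
    [-1.95, -2.35, 0],
  ],
  turn=[0, 0, 0, 0, 0, 0, 0, 0, 0, 0, 0, 0],
  jaw=[255, 255, 255, 255, 255, 255, 255, 255, 255, 255, 255, 255],
)

```text
time: 10.9
tool_pos: [0.5091, -0.1722, 0.1763]
ee_rot: [[-0.872, 0.489, -0.002], [0.489, 0.872, 0.001], [0.003, -0.0, -1.0]]
force: [1.0, 0.3, -5.2]
gripper_width: 0.241
gripper_force: 89.0
```

Emit:
move_arm(
  slide=[
    [-1.95, -2.35, 0],
    [-1.8, -2.2, 0],
    [-1.3, -1.6, 0],
    [0, 0, 1],
    [0, 0, 2],
    [0, 0, 2.5],
    [0, 0, 2.5],
    [0, 0, 2.5],
    [0, 0, 2],
    [0, 0, 1],
    [0, 0, 0.5],
    [0, 0, 0],
  ],
  turn=[0, 0, 0, 0, 0, 0, 0, 0, 0, 0, 0, 0],
  jaw=[255, 255, 255, 255, 255, 255, 255, 255, 255, 255, 255, 255],
)

```text
time: 11.9
tool_pos: [0.5232, -0.2487, 0.037]
ee_rot: [[-0.872, 0.489, -0.002], [0.489, 0.872, 0.001], [0.002, -0.0, -1.0]]
force: [0.1, -0.3, -3.7]
gripper_width: 0.246
gripper_force: 89.0
```

Contact is expected at about z = 0.0215.

Emit:
move_arm(
  slide=[
    [0, 0, 0.5],
    [0, 0, 0.5],
    [0, 0, 0.3],
    [0, 0, 0.1],
    [0, 0, 0],
  ],
  turn=[0, 0, 0, 0, 0],
  jaw=[255, 255, 255, 255, 255],
)

```text
time: 12.32
tool_pos: [0.5238, -0.2491, 0.0243]
ee_rot: [[-0.872, 0.489, 0.0], [0.489, 0.872, -0.0], [-0.0, -0.0, -1.0]]
force: [0.6, -0.9, -4.0]
gripper_width: 0.247
gripper_force: 89.0
```

Emit:
move_arm(
  slide=[
    [0, 0, 0.1],
    [0, 0, 0],
  ],
  turn=[0, 0],
  jaw=[255, 255],
)

```text
time: 12.48
tool_pos: [0.5238, -0.2491, 0.0234]
ee_rot: [[-0.872, 0.489, 0.0], [0.489, 0.872, -0.0], [-0.0, 0.0, -1.0]]
force: [0.2, 0.4, -4.3]
gripper_width: 0.245
gripper_force: 89.0
```

Emit:
move_arm(
  slide=[
    [0, 0, 0.1],
    [0, 0, 0.05],
    [0, 0, 0],
  ],
  turn=[0, 0, 0],
  jaw=[255, 255, 255],
)

```text
time: 12.73
tool_pos: [0.5238, -0.2492, 0.0221]
ee_rot: [[-0.872, 0.489, 0.0], [0.489, 0.872, -0.0], [-0.0, 0.0, -1.0]]
force: [-2.9, 0.8, -1.0]
gripper_width: 0.246
gripper_force: 89.9
```

Emit:
move_arm(
  slide=[
    [0, 0, 0.05],
    [0, 0, 0],
  ],
  turn=[0, 0],
  jaw=[255, 255],
)

```text
time: 12.9
tool_pos: [0.5239, -0.2492, 0.0221]
ee_rot: [[-0.872, 0.489, 0.0], [0.489, 0.872, -0.0], [-0.0, -0.0, -1.0]]
force: [-5.4, 2.8, 6.6]
gripper_width: 0.239
gripper_force: 90.8
```

The mallet is resting on the mat. I'll release it and retreat.

Emit:
move_arm(
  slide=[
    [0, 0, 0],
    [0, 0, 0],
    [0, 0, 0],
    [0, 0, 0],
    [0, 0, 0],
    [0, 0, 0],
    [0, 0, 0],
    [0, 0, 0],
    [0, 0, 0],
    [0, 0, 0],
  ],
  turn=[0, 0, 0, 0, 0, 0, 0, 0, 0, 0],
  jaw=[120, 80, 40, 0, 0, 0, 0, 0, 0, 0],
)

```text
time: 13.73
tool_pos: [0.5237, -0.2491, 0.0213]
ee_rot: [[-0.872, 0.489, -0.0], [0.489, 0.872, -0.0], [0.0, -0.0, -1.0]]
force: [-0.2, -1.2, -0.5]
gripper_width: 1.003
gripper_force: 0.0
```

Emit:
move_arm(
  slide=[
    [0, 0, -0.5],
    [0, 0, -1],
    [0, 0, -2],
    [0, 0, -2.5],
    [0, 0, -2.5],
    [0, 0, -2.5],
    [0, 0, -2.5],
    [0, 0, -2.5],
    [0, 0, -2.5],
    [0, 0, -1.5],
    [0, 0, 0],
    [0, 0, 0],
  ],
  turn=[0, 0, 0, 0, 0, 0, 0, 0, 0, 0, 0, 0],
  jaw=[0, 0, 0, 0, 0, 0, 0, 0, 0, 0, 0, 0],
)

```text
time: 14.73
tool_pos: [0.5239, -0.2491, 0.2219]
ee_rot: [[-0.872, 0.489, 0.001], [0.489, 0.872, -0.001], [-0.001, 0.0, -1.0]]
force: [-0.8, -0.7, -0.9]
gripper_width: 0.997
gripper_force: 0.0
```

Run:
```python
from h import *
print(observe()["tool_pos"])
s=capture("scene"); cv2.imwrite("pics/s5.png",cv2.resize(s["frame"][110:320,170:450],None,fx=2.7,fy=2.7,interpolation=cv2.INTER_CUBIC))
```

```text
[ 0.52388225 -0.24914655  0.22194686]
```

View pics/s5.png

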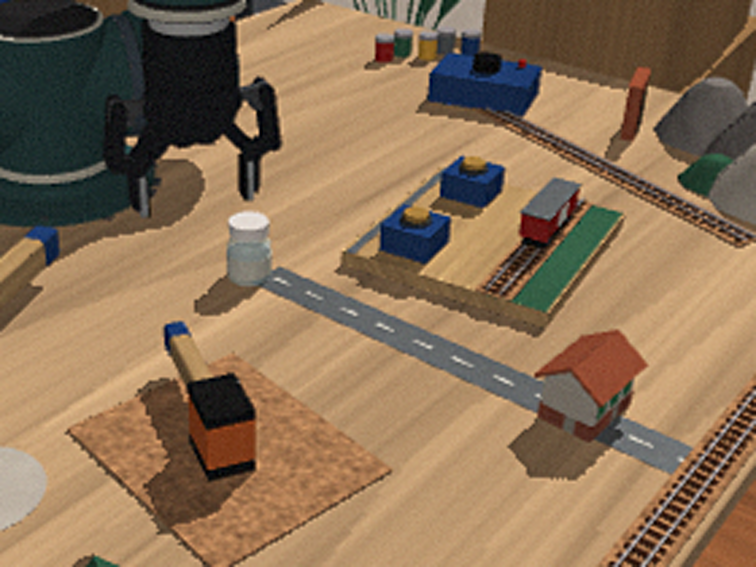

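The mallet stands on the mat with its head at (222,425). Both pins are home, and the jar, wagon and house have not moved.

```bash
python3 -c "
from station import job_done
print(job_done())"
```

```text
the job is handed in; nothing more can be done
None
```

I knocked the proud pin fully home with the middle-sized mallet, stood the mallet back on its head on the cork mat and let go; the wagon, house and jar were not touched, and the job is handed in.

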